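# Clamp a specimen mount with the ratchet clamp

### The arm

A 6-joint arm with a two-finger parallel gripper is mounted at the origin on a cart in front of the work surface, level with it; the furniture and walls round the work are solid. World frame = base frame: x ahead of the robot, y to its left, z up, the work surface at z = 0. Lengths are in mm, angles in rad, forces in N, time in s.
With the tool pointing down it reaches from about 300 to 775 mm from the base axis. Payload 14.6 kg.
Tool frame: the origin (TCP) lies on the centre line of the jaws, within the pads' length; the fingertips stand 11 mm ahead of it and the grasp point (between the pads) lies 8 mm behind it; x points along the fingers, y is the direction in which the jaws open and shut, and the axes are right-handed (so a half turn about x gives the same grasp; the last joint's range is limited). The gripper opens to 94 mm and grips with 3 to 60 N. Pads are 16 mm wide; open, the fingers measure 119 mm over their backs; the gripper's body (75 mm by 177 mm) begins 78 mm behind the grasp point.
Start: joints at [-1.241, 0.3, 1.521, -0, 1.321, -0.067], TCP at [212.55, -507.259, 216.446] pointing down, gripper open.
Joint ranges: [-3.03, 3.03], [-0.79, 2.21], [0.23, 2.52], [-1.04, 4.18], [0, 3.07], [-2.55, 2.55]. Speed limits (rad/s): [2.22, 2.22, 2.57, 3.14, 3.14, 3.14].

### API

Orientations are given as [roll, pitch, yaw] about the fixed x, y, z axes, in that order (R = Rz(yaw) Ry(pitch) Rx(roll)).
In Python, from cell import manip gives the robot as it stands.
- The arm moves only by the shell command python3 -m handwheel 'ROWS' [OPENING] [FORCE]. ROWS is JSON, a list of rows, each a list of 2 entries, a list of its own where there are three numbers: the shift along the tool's x, y, z in mm, then the turn about the tool's x in rad. In form: [[[x, y, z], spin], ...]. A call has exactly 10 rows; each row shifts and turns the commanded pose from where the row before left it, along the tool's axes as they then stand; what a row does not reach is not made up. A row lasts 1/8 s, in which the tool goes at most 62.5 mm and 10.7 degrees, less where a joint would pass 70% of its speed; a pose out of reach is approached as far as the arm can. A call with a gripper value outside its range is refused whole. OPENING is the closure in counts, from 0 (fully open) to 255 (shut), set as the call begins (- or left out, the last holds). The fingers move at their own pace and stop on an object; FORCE is the grip in N (left out, the last holds). Time passes only in rows, so rows that do not move let the fingers close, or fill a call up. It gives the time, the measured TCP pose, the force and the opening at its end, in the units of the state.
- manip.read_state(): the state, without advancing time (a new reading comes with each control period).
- manip.camera(name): name is "side" or "top" or "wrist"; returns a dict with "pixels" (420x560x3 uint8, red, green, blue), "z_map" (420x560 float32, mm along the optical axis (not along the pixel's ray), 0 where there is no reading), "mtx" (3x3 intrinsics, pixels), "k1" (the pictures are not rectified: a ray, as slopes to the right and down, at radius r is drawn at 1 + k1 r^2 times it, then the intrinsics apply), "xyz" and "orientation" of the camera in the world. Camera axes: x right, y up, looking along -z (the intrinsics and any distortion apply to the point x, -y, -z); pixel columns grow to the right and rows downward; lengths in mm; the calibration is good to about 2 mm. A picture is of the moment at which its call begins.
- manip.sign_off(): hands the job in, once; it reports no verdict.
Trained networks look in the newest picture that a camera, given by its name, has taken for a name from the list of things; names that differ only in an ending like _2 or _b are one class to them, and where a whole thing is asked for, a point or a joint stands for the part that bears it (a point fixed in the world has none). Each returns a list of dicts, best first, with "confidence" (0 to 1); they miss things now and then, are a little off and sometimes report something else, mostly with a low value. They report only what shows in the picture. A call takes as long as a camera call.
- manip.cut_out(target, camera): "region" (420x560 bool, what is visible of it) and "centre" ([column, row] in pixels, amid what is visible of it).
The state is a dict: "clock": time; "joints": joint angles; "qd": joint speeds; "effort": joint torques, N m; "eef_pos": TCP position; "eef_rot": TCP orientation; "wrist_force": force on the tool from outside, world axes, zero at the start; "moment": the same for the moment, N m; "finger_gap": finger opening in mm.
Only numpy, scipy, OpenCV 4.12 (cv2) and the standard library are available. Lean on these libraries where they do the work, as an engineer would, in place of code of your own. Each camera call takes 0.05 s, during which the arm holds its last target. There are 200 camera calls.

### The job

Stand the cream specimen mount on the bed of the green ratchet clamp, in front of its vee, then pump the red lever handle stroke by stroke until the jaw holds the mount seated in the vee with about 30 N, and let go. Bring the jaw up with the lever only, do not force the lever against its end buffers, and leave the other two mounts where they are.

Things in the scene. Friction and masses are not known exactly. Their poses are not given: they have to be found in the camera images.
- cream_mount_center (a point): Centre (half-way up, 11 mm above the underside) of the cream-coloured plain cylindrical specimen mount, 30 mm diameter, 22 mm high, standing on the table at the robot's left among a red and a very dark one; z is its axis. It must go into the clamp.
- red_mount: A red cylindrical mount, 32 mm diameter, 18 mm high, origin at the centre of its underside. Leave it alone.
- black_mount: A very dark (blue-black) cylindrical mount, 38 mm diameter, 20 mm high, origin at the centre of its underside. Leave it alone.
- ratchet_clamp: Green ratchet clamp bolted to the table before the robot; its origin is on the table, under the base plate (100 mm along its x; from -122 to +140 mm along its y; 12 mm thick, its top is the bed, z = 12 mm). The jaw closes along +y (robot's left at yaw 0) towards a steel 120-degree vee near the +y end; the lever handle stands over the -x (robot's) side. Yaw within 0.25 rad.
- seat (a point): Centre of the cream mount once fully in the vee: 92 to 99 mm (the vee is set differently each time) along the clamp's +y, 23 mm above the table. Vee 18 mm high over the bed, wall behind it 24; its arms end 13 mm to either side, 10 mm beyond the seat. Best set the mount down 5 mm short of the seat (towards the jaw), fingers apart along the clamp's x; the jaw pushes it home and centres it.
- pivot (a point): The lever's upright pivot axis, at the height of the lever bar (50 mm above the table), 36 mm along +x and 30 mm along -y from the clamp's origin. At 0.25 to 0.28 rad of a forward stroke, before the buffer, the handle takes 1 to 3 N while the jaw runs free, and 0.3 N more than that per newton left on the mount: a rise of 6 to 11 N there leaves about 20 to 36 N of clamping, which is right.
- handle (a point): Centre of the red handle: an upright plastic cylinder, 20 mm diameter, 44 mm high, from 60 to 104 mm above the table, fixed on the lever bar (its top 54 mm above the table) 125 mm from the pivot. It sweeps level on an arc about the pivot; mid-stroke it is straight out along the clamp's -x from the pivot.
- lever (a joint): Lever angle, rad: 0 at the back buffer, 0.334 at the front one (42 mm of handle stroke); grows as the handle goes along the clamp's +y; mid-stroke 0.167. No return spring. Forward a pawl pushes the jaw's rack, back it clicks over the teeth while a second pawl holds. A stroke from buffer to buffer gains one tooth, 6 mm; turning back over 3 mm short of a buffer may gain nothing.
- buffer_front (a joint): Travel (m) of the orange sprung buffer that stops the lever's forward stroke, 0 when untouched. About 1 mm for every 10 N on the handle beyond what moves the jaw. Past 2.5 mm (about 25 N) the lever is being forced; a light touch of some 5 N is enough.
- buffer_back (a joint): The same for the back stroke.
- jaw (a joint): Travel of the jaw carriage (m), 0 fully open to 0.050; starts between 0 and 0.009. Only the lever may move it; nothing may push the carriage, rack or pad directly.
- jaw_pad: Brass pad, 26 mm wide, 18 high, on the jaw; origin at the centre of its front face, 24 mm above the table. It starts 10 to 26 mm from a seated mount. It sits on a spring of 2.4 N/mm (20 mm travel), so each stroke after the mount is seated adds about 14 N of clamping; on the back stroke the jaw gives up to 3 mm. Under 15 N is loose, over 45 N harms the mount; the ratchet cannot be let back.

How it is judged (in metres and radians):
On the way, in this order (a step that is already met when the one before it is completed fails the run):
1. the cream mount stands released on the clamp's bed in front of the vee (horizontal distance between cream_mount_center and seat below 0.014 m and height (world z) of cream_mount_center below 0.026 m and angle between cream_mount_center's own z axis and vertical below 0.1 rad and contact force between the fingers and cream_mount below 0.1 N), for 0.2 s.
2. the jaw presses the mount with at least 15 N (contact force between jaw_pad and cream_mount above 15 N), for 0.2 s.
At the end, for the whole second after the job is handed in: The cream mount stands upright (within 0.1 rad) on the clamp's bed, seated in the vee (within 5 mm), held by the jaw pad with 15 to 45 N, and everything is let go (contact force between jaw_pad and cream_mount between 15 and 45 N and horizontal distance between cream_mount_center and seat below 0.005 m and height (world z) of cream_mount_center below 0.026 m and angle between cream_mount_center's own z axis and vertical below 0.1 rad); the robot touches nothing.
It fails at once if the jaw is pushed other than by its lever (more than 5 N on jaw, rack or pad) (contact force between any of the fingers, the arm and jaw above 5 N).
It fails at once if the lever is forced against an end buffer (more than 2.5 mm, about 25 N at the handle) (value of joint any of buffer_front, buffer_back above 0.0025 m).
It fails at once if the mount is squeezed with more than 60 N by the jaw (contact force between jaw_pad and cream_mount above 60 N).
It fails at once if another mount is moved by more than 15 mm (distance of any of red_mount, black_mount from where it was at the start of the episode above 0.015 m).
It also fails if it takes over 72 s, if anything falls off the work surface, if the arm or the gripper's body presses on something with over 40 N, if the wrist force passes 120 N, or if a joint passes its speed limit or range.

## Working session

There is one attempt and no reset: what is moved stays moved. The work goes in short steps, Python scripts to look and compute and a shell command to move; the robot and the scene stay as the last step left them, time stands still between calls to the robot, and variables do not carry over. Pictures are saved under pics/ and viewed, about 8 in all and at most 12, crops included, and the job is handed in when it is done.

```bash
mkdir -p pics; cat > h.py <<'E'
import numpy as np, cv2
from scipy.spatial.transform import Rotation as R
from cell import manip
def rot(o): return R.from_euler('xyz',o).as_matrix()
def world(c,uv,z=None):
    """pixels (N,2)-> world; z_map depth if None z"""
    uv=np.atleast_2d(np.array(uv,float)); K=np.array(c['mtx'],float)
    d=(uv-[K[0,2],K[1,2]])/[K[0,0],K[1,1]]; s=d.copy()
    for _ in range(20): s=d/(1+c['k1']*(s**2).sum(1,keepdims=True))
    r=np.c_[s[:,0],-s[:,1],-np.ones(len(s))]; M=rot(c['orientation']); o=np.array(c['xyz'],float)
    if z is None:
        dep=c['z_map'][uv[:,1].astype(int),uv[:,0].astype(int)]
        return np.where(dep[:,None]>0,o+(r*dep[:,None])@M.T,np.nan)
    w=r@M.T; return o+w*((z-o[2])/w[:,2])[:,None]
def cloud(c,mask):
    v,u=np.nonzero(mask); p=world(c,np.c_[u,v]); return p[~np.isnan(p[:,0])]
def save(c,n,box=None,f=1):
    im=c['pixels'][:,:,::-1]
    if box: im=im[box[1]:box[3],box[0]:box[2]]
    cv2.imwrite('pics/'+n,cv2.resize(im,None,fx=f,fy=f))
E
cat > /tmp/a.py <<'E'
from h import *
s=manip.read_state(); print({k:np.round(v,3) for k,v in s.items()})
ims=[]
for n in ('top','side'):
    c=manip.camera(n); ims.append(c['pixels']); print(n,np.round(c['xyz']),np.round(c['orientation'],3),c['k1'])
    for t in ('cream_mount_center','red_mount','black_mount','ratchet_clamp','handle','jaw_pad','seat'):
        for d in manip.cut_out(t,n)[:2]:
            p=cloud(c,d['region']); print(t,round(d['confidence'],2),np.round(d['centre']),d['region'].sum(), np.round(np.percentile(p,[2,50,98],axis=0),1).tolist() if len(p) else '')
cv2.imwrite('pics/a.png',cv2.resize(np.vstack(ims)[:,:,::-1],(400,600)) if 0 else ims[0][:,:,::-1])
cv2.imwrite('pics/b.png',ims[1][:,:,::-1])
E
PYTHONPATH=.:$PYTHONPATH python3 /tmp/a.py
```

```text
{'clock': np.float64(0.0), 'joints': array([-1.241,  0.3  ,  1.522, -0.   ,  1.321, -0.067]), 'qd': array([-0.001,  0.001,  0.001, -0.001, -0.003, -0.003]), 'effort': array([-1.0000e-03, -5.3181e+01, -3.5273e+01,  7.1000e-02,  2.4000e-02,
       -0.0000e+00]), 'eef_pos': array([ 212.466, -507.022,  215.876]), 'eef_rot': array([-1.63 ,  1.57 ,  1.908]), 'wrist_force': array([ 0.75 , -0.07 , -0.479]), 'moment': array([-0.001,  0.007, -0.035]), 'finger_gap': np.float64(93.98)}
top [ 285.  167. 1124.] [ 2.130e-01 -1.000e-03 -1.692e+00] 0.04017992831998691
cream_mount_center 0.59 [164. 247.] 159 [[451.1, 370.8, 12.5], [463.8, 383.0, 22.5], [477.2, 396.9, 26.1]]
red_mount 0.74 [217. 232.] 229 [[470.7, 256.3, -2.2], [484.4, 271.0, 17.4], [500.7, 287.8, 21.5]]
ratchet_clamp 0.95 [328. 201.] 5728 [[439.6, -86.9, 7.8], [518.5, 28.4, 14.5], [579.0, 161.8, 67.5]]
handle 0.77 [350. 204.] 659 [[423.8, -29.8, 47.9], [503.2, -7.9, 55.1], [564.6, 2.5, 105.7]]
handle 0.69 [174. 198.] 270 [[549.9, 328.2, 6.6], [566.4, 344.9, 19.7], [584.1, 362.0, 24.4]]
seat 0.68 [270. 200.] 262 [[507.8, 136.2, 12.3], [535.4, 148.6, 32.7], [569.1, 158.2, 39.2]]
side [  37. 1054.  682.] [ 1.044  0.021 -2.65 ] -0.1252132723435327
cream_mount_center 0.67 [246. 313.] 214 [[385.5, 371.5, 0.4], [453.8, 389.1, 19.6], [470.7, 516.5, 140.7]]
red_mount 0.68 [261. 276.] 202 [[466.8, 257.9, 0.3], [479.2, 277.5, 16.4], [495.6, 288.2, 20.1]]
ratchet_clamp 0.6 [298. 217.] 2797 [[425.3, -84.5, 0.3], [506.6, 45.4, 16.4], [580.5, 166.9, 93.4]]
handle 0.61 [316. 197.] 488 [[421.4, -53.0, 26.9], [480.3, -4.5, 55.0], [561.9, 4.0, 104.4]]
seat 0.68 [267. 236.] 242 [[506.6, 141.9, 13.8], [534.9, 154.1, 26.8], [566.9, 159.5, 38.4]]
```

View pics/a.png

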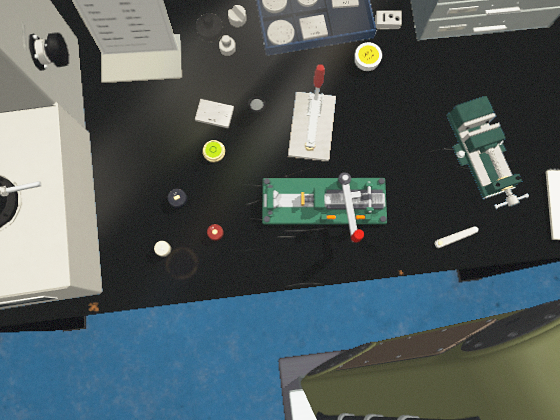

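The top view shows the cream mount at (162,248), red at (215,232), the black one at (176,197), the clamp around (325,201) and the handle at (357,236). Next I get the clamp pose and the tool axes.

```bash
cat >> h.py <<'E'
def tool():
    s=manip.read_state(); M=rot(s['eef_rot']); return s,M
def say():
    s,M=tool(); print('t',round(s['clock'],2),'p',np.round(s['eef_pos'],1),'ty',np.round(M[:,1],3),'tz',np.round(M[:,2],3),'F',np.round(s['wrist_force'],2),'gap',round(float(s['finger_gap']),1))
E
cat > /tmp/a.py <<'E'
from h import *
say()
c=manip.camera('top'); d=manip.cut_out('ratchet_clamp','top')[0]
m=d['region']; v,u=np.nonzero(m); print('cols',u.min(),u.max(),'rows',v.min(),v.max())
# plate outline on plane z=12 from colour mask: green + region
w=world(c,np.c_[u,v],12.)[:,:2]; p=world(c,np.c_[u,v]); k=(p[:,2]<22)&(p[:,2]>3)
r=cv2.minAreaRect(w[k].astype(np.float32)); print(r); print(np.round(cv2.boxPoints(r),1))
save(c,'c.png',(240,160,420,250),4)
E
PYTHONPATH=. python3 /tmp/a.py
```

```text
Traceback (most recent call last):
  File "h.py", line 1, in <module>
    import numpy as np, cv2
ModuleNotFoundError: No module named 'cv2'
```

```bash
PYTHONPATH=.:$PYTHONPATH python3 /tmp/a.py
```

```text
t 0.8 p [ 212.6 -507.3  216.4] ty [ 0.386 -0.922  0.   ] tz [-0.922 -0.386 -0.   ] F [-0.67  0.8  -0.38] gap 93.7
cols 263 386 rows 174 240
((524.9148559570312, 36.0972900390625), (260.3055725097656, 97.84786987304688), 83.0619888305664)
[[460.6 -87.2]
 [557.8 -99. ]
 [589.2 159.4]
 [492.1 171.2]]
```

View pics/c.png

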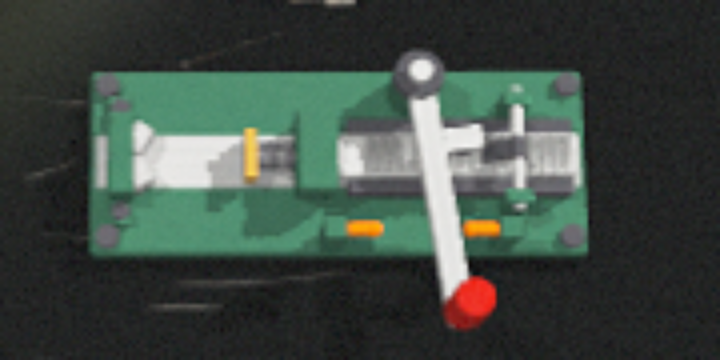

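The crop shows the clamp aligned with the top camera: vee at crop (140,150), brass pad at (250,155), pivot at (420,70) and handle at (470,300), so the yaw is about -0.12. I go for the cream mount with the tool's y along the clamp's x.

```bash
cat >> h.py <<'E'
YAW=-0.121; CX=np.array([np.cos(YAW),np.sin(YAW),0]); CY=np.array([-CX[1],CX[0],0]); O=np.array([523.8,27.2,0])
def plan(target,ang,n):
    """even rows: shift in tool axes, spin; ang = world angle of tool y"""
    s,M=tool(); a0=np.arctan2(M[1,1],M[0,1]); da=(ang-a0+np.pi)%(2*np.pi)-np.pi
    d=(np.array(target)-s['eef_pos'])/n; T=R.from_matrix(M)
    for i in range(n):
        print('[[%.1f,%.1f,%.1f],%.3f]'%(*T.inv().apply(d),-da/n)); T=T*R.from_euler('x',-da/n)
E
PYTHONPATH=.:$PYTHONPATH python3 -c "
from h import *
plan([464,383,190],YAW,20)"
```

```text
[[1.3,-36.2,-28.8],-0.053]
[[1.3,-34.6,-30.7],-0.053]
[[1.3,-33.0,-32.4],-0.053]
[[1.3,-31.2,-34.1],-0.053]
[[1.3,-29.4,-35.7],-0.053]
[[1.3,-27.5,-37.2],-0.053]
[[1.3,-25.5,-38.6],-0.053]
[[1.3,-23.4,-39.9],-0.053]
[[1.3,-21.3,-41.1],-0.053]
[[1.3,-19.1,-42.1],-0.053]
[[1.3,-16.8,-43.1],-0.053]
[[1.3,-14.5,-43.9],-0.053]
[[1.3,-12.2,-44.6],-0.053]
[[1.3,-9.8,-45.2],-0.053]
[[1.3,-7.4,-45.7],-0.053]
[[1.3,-5.0,-46.0],-0.053]
[[1.3,-2.6,-46.2],-0.053]
[[1.3,-0.2,-46.3],-0.053]
[[1.3,2.3,-46.2],-0.053]
[[1.3,4.7,-46.0],-0.053]
```

```bash
python3 -m handwheel '[[[1.3,-36,-29],-0.053],[[1.3,-35,-31],-0.053],[[1.3,-33,-32],-0.053],[[1.3,-31,-34],-0.053],[[1.3,-29,-36],-0.053],[[1.3,-27.5,-37],-0.053],[[1.3,-25.5,-39],-0.053],[[1.3,-23.5,-40],-0.053],[[1.3,-21,-41],-0.053],[[1.3,-19,-42],-0.053]]' 0 && python3 -m handwheel '[[[1.3,-17,-43],-0.053],[[1.3,-14.5,-44],-0.053],[[1.3,-12,-45],-0.053],[[1.3,-10,-45],-0.053],[[1.3,-7,-46],-0.053],[[1.3,-5,-46],-0.053],[[1.3,-3,-46],-0.053],[[1.3,0,-46],-0.053],[[1.3,2,-46],-0.053],[[1.3,5,-46],-0.053]]'
cat > /tmp/b.py <<'E'
from h import *
say(); c=manip.camera('wrist'); print(np.round(c['xyz']),np.round(c['orientation'],2))
for t in ('cream_mount_center','red_mount','black_mount'):
    for d in manip.cut_out(t,'wrist')[:2]:
        p=cloud(c,d['region']); q=p[np.abs(p[:,2]-np.percentile(p[:,2],80))<3]; print(t,round(d['confidence'],2),np.round(d['centre']),d['region'].sum(),np.round(np.percentile(q,[3,50,97],axis=0),1).tolist())
        if t[0]=='c': print('circle',cv2.minEnclosingCircle(q[:,:2].astype(np.float32)))
save(c,'w1.png')
E
PYTHONPATH=.:$PYTHONPATH python3 /tmp/b.py
```

```text
clock: 2.15
eef_pos: [338.4, -60.8, 203.7]
eef_rot: [1.97, 1.57, -0.243]
wrist_force: [1.0, -0.6, -0.7]
finger_gap: 93.9
clock: 3.4
eef_pos: [462.1, 384.9, 190.4]
eef_rot: [1.945, 1.571, 0.262]
wrist_force: [-1.1, -0.1, 0.3]
finger_gap: 94.1
t 3.4 p [462.1 384.9 190.4] ty [ 0.994 -0.112  0.   ] tz [-0.112 -0.994 -0.   ] F [-1.09 -0.11  0.34] gap 94.1
[470. 455. 359.] [-0.25  0.   -0.11]
cream_mount_center 0.87 [279. 197.] 680 [[450.7, 372.2, 21.0], [463.5, 385.1, 22.3], [476.4, 397.9, 23.6]]
circle ((463.5079345703125, 384.8531188964844), 14.84312915802002)
red_mount 0.95 [311. 288.] 680 [[471.2, 260.5, 16.5], [484.7, 274.4, 18.1], [498.6, 287.9, 19.4]]
black_mount 0.93 [379. 223.] 1095 [[550.6, 329.5, 18.8], [567.0, 346.0, 20.3], [582.7, 362.4, 21.6]]
```

View pics/w1.png

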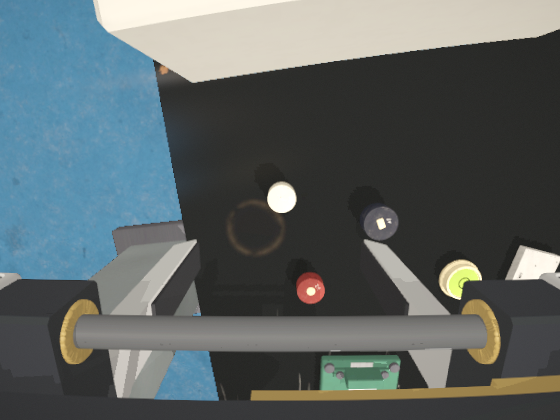

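The wrist view shows the cream mount at (281,197) between the open fingers and well clear of red (311,288) and black (379,223). I descend and grip it.

```bash
python3 -m handwheel '[[[20,1.4,0],0],[[22,0,0],0],[[22,0,0],0],[[22,0,0],0],[[22,0,0],0],[[22,0,0],0],[[20,0,0],0],[[15,0,0],0],[[8,0,0],0],[[4,0,0],0]]' && python3 -m handwheel '[[[0,0,0],0],[[0,0,0],0],[[0,0,0],0],[[0,0,0],0],[[0,0,0],0],[[0,0,0],0],[[0,0,0],0],[[0,0,0],0],[[0,0,0],0],[[0,0,0],0]]' 255 25
cat > /tmp/c.py <<'E'
from h import *
say()
E
PYTHONPATH=.:$PYTHONPATH python3 /tmp/c.py
```

```text
clock: 4.85
eef_pos: [463.4, 383.2, 13.4]
eef_rot: [2.276, 1.571, 0.591]
wrist_force: [0.5, 0.9, 1.1]
finger_gap: 94.1
clock: 6.1
eef_pos: [463.3, 383.2, 13.4]
eef_rot: [2.646, 1.571, 0.961]
wrist_force: [-0.4, -0.5, -0.2]
finger_gap: 29.2
t 6.1 p [463.3 383.2  13.4] ty [ 0.994 -0.114  0.   ] tz [-0.114 -0.994 -0.   ] F [-0.42 -0.52 -0.22] gap 29.2
```

```bash
python3 -m handwheel '[[[-25,0,0],0],[[-40,0,0],0],[[-40,5,20],0],[[-32,7,30],0],[[0,8,35],0],[[0,8,35],0],[[0,6,20],0],[[0,0,10],0],[[0,0,0],0],[[0,0,0],0]]'
cat > /tmp/b.py <<'E'
from h import *
say(); c=manip.camera('wrist')
for t in ('ratchet_clamp','seat','jaw_pad','handle','pivot','cream_mount_center'):
    for d in manip.cut_out(t,'wrist')[:2]:
        p=cloud(c,d['region']); print(t,round(d['confidence'],2),np.round(d['centre']),d['region'].sum(),np.round(np.percentile(p,[3,50,97],axis=0),1).tolist())
        if t in('seat','jaw_pad'):
            q=(p-O)@np.c_[CX,CY,[0,0,1]]; print('  clamp frame',np.round(np.percentile(q,[3,50,97],axis=0),1).tolist())
        if t=='ratchet_clamp':
            k=p[(p[:,2]>8)&(p[:,2]<15)]; r=cv2.minAreaRect(k[:,:2].astype(np.float32)); print(np.round(cv2.boxPoints(r),1))
save(c,'w2.png')
np.savez('w2.npz',**{k:np.array(v) for k,v in c.items()})
E
PYTHONPATH=.:$PYTHONPATH python3 /tmp/b.py
```

```text
clock: 7.35
eef_pos: [479.8, 231.0, 150.4]
eef_rot: [-2.865, 1.571, 1.734]
wrist_force: [-0.3, -0.1, -0.5]
finger_gap: 29.5
t 7.35 p [479.8 231.  150.4] ty [ 0.994 -0.113 -0.   ] tz [-0.113 -0.994 -0.   ] F [-0.34 -0.1  -0.52] gap 29.5
ratchet_clamp 0.76 [311. 313.] 2526 [[477.7, 19.9, 7.1], [498.4, 113.1, 12.3], [583.1, 165.8, 48.4]]
[[423.3  47.7]
 [493.    0.7]
 [597.  155.2]
 [527.3 202.2]]
seat 0.55 [361. 277.] 448 [[532.8, 148.4, 14.1], [550.6, 156.8, 23.9], [571.0, 159.1, 36.2]]
  clamp frame [[-6.9, 125.6, 14.1], [11.0, 131.7, 23.9], [32.0, 132.6, 36.2]]
pivot 0.65 [310. 315.] 2542 [[477.6, 19.6, 7.0], [498.5, 112.1, 12.3], [584.0, 165.4, 46.6]]
pivot 0.55 [323. 373.] 145 [[503.9, 43.1, 18.1], [506.4, 55.0, 38.3], [508.5, 62.6, 41.9]]
cream_mount_center 0.69 [276. 259.] 2977 [[466.7, 219.1, 140.1], [480.3, 235.4, 159.2], [493.2, 247.2, 160.4]]
```

View pics/w2.png

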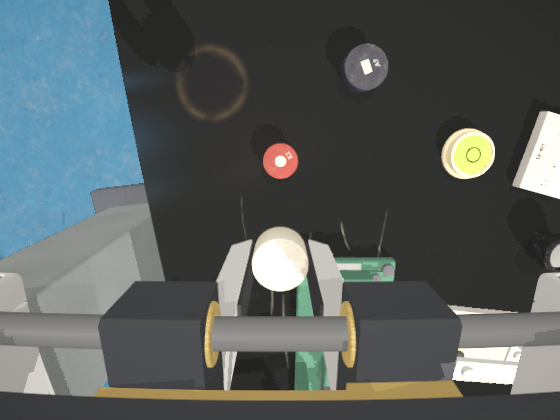

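The fingers and the held mount hide most of the clamp here; only its +y edge shows, from (335,259) to (395,259). I check that corner against the top-camera fit, which also locates the vee and the handle.

```bash
cat > /tmp/b.py <<'E'
from h import *
w=dict(np.load('w2.npz')); F=np.c_[CX,CY,[0,0,1]]
print('wrist edge in clamp frame',np.round((world(w,[[345,258],[395,258],[395,270]],12.)-O)@F,1).tolist())
c=manip.camera('top')
# vee/pad/handle: points given in crop c.png coords (4x, offset 240,160)
for n,uv,z in (('wall back',(108,150),36),('wall front',(133,150),36),('vee tip up',(155,128),30),('vee tip dn',(155,185),30),('pad front',(244,155),33),('pivot top',(420,70),60),('handle top',(474,296),104)):
    print(n,np.round((world(c,[[240+uv[0]/4,160+uv[1]/4]],z)-O)@F,1).tolist())
for t in ('handle','jaw_pad'):
  for d in manip.cut_out(t,'top')[:1]:
    p=cloud(c,d['region']); q=p[p[:,2]>98]; print(t,len(q),np.round((np.median(q if len(q) else p,axis=0)-O)@F,1))
save(c,'c2.png',(240,140,420,260),4)
E
PYTHONPATH=.:$PYTHONPATH python3 /tmp/b.py
```

```text
wrist edge in clamp frame [[-2.3, 143.1, 12.0], [48.3, 143.2, 12.0], [49.6, 130.2, 12.0]]
wall back [[0.5, 130.1, 36.0]]
wall front [[0.5, 117.1, 36.0]]
vee tip up [[13.7, 105.7, 30.0]]
vee tip dn [[-16.8, 105.7, 30.0]]
pad front [[-1.5, 59.4, 33.0]]
pivot top [[36.9, -29.8, 60.0]]
handle top [[-87.3, -46.8, 104.0]]
handle 78 [-87.  -46.9 104. ]
```

View pics/c2.png

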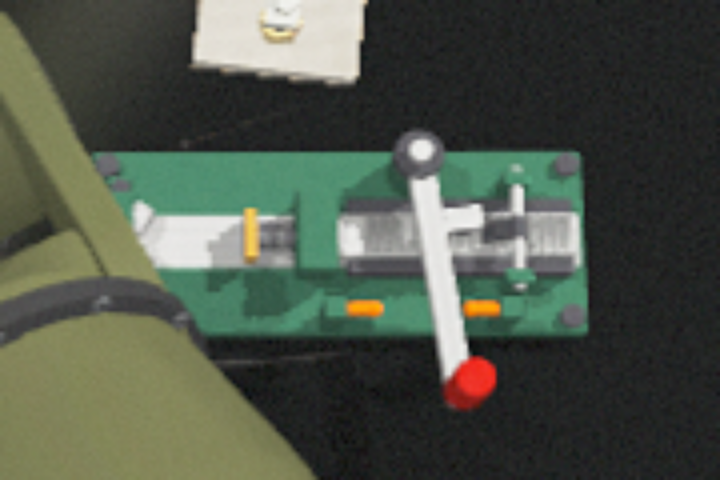

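The arm hides part of the vee, but its upper arm at (140,215) and the pad at (250,235) show. From the earlier crop the vee tips lie at clamp y of about 106, so the seat is at about 96; the pad is at about 60 and the lever at about 0.03 rad. I place the mount at y = 90.5.

```bash
python3 -m handwheel '[[[0,12,20],0],[[0,20,32],0],[[0,20,32],0],[[0,11,18],0],[[10,3.7,6.6],0],[[30,0,0],0],[[30,0,0],0],[[25,0,0],0],[[12,0,0],0],[[5,0,0],0]]' && python3 -m handwheel '[[[6,0,0],0],[[4,0,0],0],[[2.0,0,0],0],[[0.6,0,0],0],[[0,0,0],0],[[0,0,0],0],[[0,0,0],0],[[0,0,0],0],[[0,0,0],0],[[0,0,0],0]]'; PYTHONPATH=.:$PYTHONPATH python3 /tmp/c.py
```

```text
clock: 9.1
eef_pos: [533.7, 115.2, 38.0]
eef_rot: [-1.417, 1.57, -3.101]
wrist_force: [1.4, 0.2, 0.4]
finger_gap: 29.4
clock: 10.35
eef_pos: [533.9, 114.8, 25.8]
eef_rot: [-1.618, 1.571, 2.981]
wrist_force: [-0.3, 1.0, -0.0]
finger_gap: 29.5
t 10.35 p [533.9 114.8  25.8] ty [ 0.994 -0.114 -0.   ] tz [-0.114 -0.994 -0.   ] F [-0.31  1.05 -0.05] gap 29.5
```

```bash
python3 -m handwheel '[[[0,0,0],0],[[0,0,0],0],[[0,0,0],0],[[0,0,0],0],[[0,0,0],0],[[-10,0,0],0],[[-30,0,0],0],[[-40,0,0],0],[[-40,0,0],0],[[-10,0,0],0]]' 60
cat > /tmp/b.py <<'E'
from h import *
say(); c=manip.camera('wrist'); F=np.c_[CX,CY,[0,0,1]]
for t in ('cream_mount_center','jaw_pad','seat','handle'):
    for d in manip.cut_out(t,'wrist')[:1]:
        p=cloud(c,d['region']); q=p[np.abs(p[:,2]-np.percentile(p[:,2],85))<3]; q=(q-O)@F
        print(t,round(d['confidence'],2),np.round(d['centre']),len(q),np.round(np.percentile(q,[3,50,97],axis=0),1).tolist())
save(c,'w3.png')
plan(O-86.9*CX-46.9*CY+[0,0,150],1.587,10)
E
PYTHONPATH=.:$PYTHONPATH python3 /tmp/b.py
```

```text
clock: 11.6
eef_pos: [534.8, 115.0, 158.9]
eef_rot: [1.828, 1.566, 0.143]
wrist_force: [-0.6, 0.1, -0.5]
finger_gap: 71.9
t 11.6 p [534.8 115.  158.9] ty [ 0.994 -0.114  0.004] tz [-0.114 -0.994 -0.001] F [-0.55  0.06 -0.46] gap 71.9
cream_mount_center 0.68 [274. 204.] 803 [[-13.5, 77.2, 32.9], [-0.7, 90.1, 34.3], [11.4, 103.0, 35.8]]
jaw_pad 0.68 [277. 237.] 184 [[-11.8, 53.5, 31.5], [0.5, 56.8, 33.0], [11.8, 59.6, 34.4]]
seat 0.81 [278. 169.] 754 [[-20.3, 117.8, 34.5], [0.1, 124.9, 36.2], [20.4, 131.1, 37.5]]
handle 0.66 [181. 369.] 309 [[-93.2, -54.3, 101.5], [-85.7, -45.5, 103.9], [-79.0, -37.5, 105.1]]
[[0.5,-8.7,13.4],-0.170]
[[0.5,-10.8,11.8],-0.170]
[[0.5,-12.7,9.8],-0.170]
[[0.5,-14.1,7.5],-0.170]
[[0.5,-15.2,5.0],-0.170]
[[0.5,-15.8,2.3],-0.170]
[[0.5,-16.0,-0.4],-0.170]
[[0.5,-15.7,-3.1],-0.170]
[[0.5,-15.0,-5.7],-0.170]
[[0.5,-13.8,-8.1],-0.170]
```

View pics/w3.png

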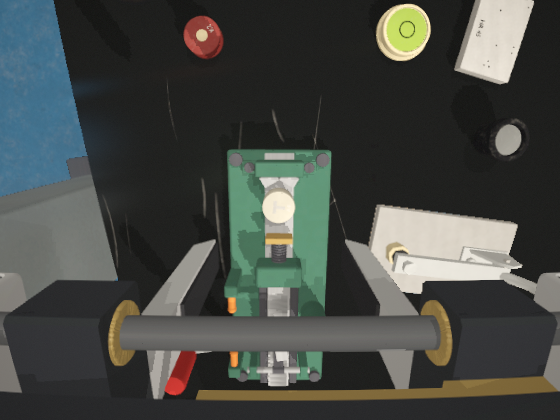

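The mount stands free at (278,207) in front of the vee, with the pad at (279,239) and the handle at (181,369). Now to the handle.

```bash
python3 -m handwheel '[[[0,-8.5,13.5],-0.17],[[0,-11,12],-0.17],[[0,-12.5,10],-0.17],[[0,-14,7.5],-0.17],[[0,-15,5],-0.17],[[0,-16,2],-0.17],[[0,-16,-0.5],-0.17],[[0,-15.5,-3],-0.17],[[0,-15,-5.5],-0.17],[[0,-14,-8],-0.17]]'
cat > /tmp/b.py <<'E'
from h import *
say(); F=np.c_[CX,CY,[0,0,1]]
c=manip.camera('top')
for d in manip.cut_out('handle','top')[:1]:
    p=cloud(c,d['region']); q=p[p[:,2]>98]; print('top',len(q),np.round((np.median(q,axis=0)-O)@F,1))
c=manip.camera('wrist')
for d in manip.cut_out('handle','wrist')[:1]:
    p=cloud(c,d['region']); q=p[p[:,2]>100]; print('wrist',d['confidence'],len(q),np.round((np.percentile(q,[3,50,97],axis=0)-O)@F,1).tolist())
s,M=tool(); print('tcp clamp',np.round((s['eef_pos']-O)@F,1)); print('d to handle in tool', np.round(M.T@(O-86.5*CX-46.5*CY+[0,0,78]-s['eef_pos']),1))
save(c,'w4.png')
E
PYTHONPATH=.:$PYTHONPATH python3 /tmp/b.py
```

```text
clock: 13.1
eef_pos: [432.0, -9.5, 154.8]
eef_rot: [3.016, 1.569, 3.037]
wrist_force: [0.2, 0.3, 0.2]
finger_gap: 71.6
t 13.1 p [432.   -9.5 154.8] ty [-0.021  1.     0.   ] tz [ 1.     0.021 -0.002] F [0.25 0.29 0.16] gap 71.6
top 4 [-65.2  11.9 407.1]
wrist 0.88 580 [[-95.2, -56.8, 101.3], [-88.5, -47.5, 104.0], [-80.8, -38.2, 105.3]]
tcp clamp [-86.  -46.9 155.3]
d to handle in tool [77.3  0.5 -0.4]
```

```bash
python3 -m handwheel '[[[15,0,-1],0],[[25,0,0],0],[[20,0,0],0],[[10,0,0],0],[[6,0,0],0],[[0,0,0],0],[[0,0,0],0],[[0,0,0],0],[[0,0,0],0],[[0,0,0],0]]' - && python3 -m handwheel '[[[0,0,0],0],[[0,0,0],0],[[0,0,0],0],[[0,0,0],0],[[0,0,0],0],[[0,0,0],0],[[0,0,0],0],[[0,0,0],0],[[0,0,0],0],[[0,0,0],0]]' 255 40
cat >> h.py <<'E'
PIV=O+36.5*CX-30*CY
def lev():
    """lever angle from TCP (gripped), handle force along tangent"""
    s,M=tool(); q=(s['eef_pos']-PIV); a,b=-(q@CX),q@CY; 
    print('t',round(s['clock'],2),'lever',round(np.arctan2(b,a)+.167,4),'r',round(float(np.hypot(a,b)),1),'tool y ang vs tangent',round(float(np.arctan2(-M[:,1]@CX,M[:,1]@CY)+np.arctan2(b,a)),3),'Ft',round(float(s['wrist_force']@M[:,1]),2),'F',np.round(s['wrist_force'],1),'gap',round(float(s['finger_gap']),1))
if __name__=='__main__': lev()
E
python3 h.py
```

```text
clock: 14.55
eef_pos: [431.9, -9.1, 80.0]
eef_rot: [0.019, 1.571, 0.034]
wrist_force: [-0.5, -0.1, 0.9]
finger_gap: 72.0
clock: 15.8
eef_pos: [431.8, -9.1, 79.8]
eef_rot: [2.944, 1.571, 2.959]
wrist_force: [-1.2, 0.2, 1.8]
finger_gap: 19.5
t 15.8 lever 0.0289 r 124.6 tool y ang vs tangent -0.002 Ft 0.24 F [-1.2  0.2  1.8] gap 19.5
```

```bash
python3 -m handwheel '[[[0,3.5,0],0.028],[[0,4,0.1],0.032],[[0,4,0.1],0.032],[[0,4,0.1],0.032],[[0,4,0.1],0.032],[[0,4,0.1],0.032],[[0,3,0.1],0.024],[[0,2,0],0.016],[[0,0.5,0],0.004],[[0,0,0],0]]'; python3 h.py
```

```text
clock: 17.05
eef_pos: [434.4, 19.8, 79.8]
eef_rot: [-2.908, 1.57, -3.126]
wrist_force: [-5.1, -0.6, 4.6]
finger_gap: 19.5
t 17.05 lever 0.2623 r 124.9 tool y ang vs tangent -0.001 Ft -1.66 F [-5.1 -0.6  4.6] gap 19.5
```

```bash
python3 -m handwheel '[[[0,2,0],0.016],[[0,2,0],0.016],[[0,2,0],0.016],[[0,1.4,0],0.011],[[0,0.8,0],0.006],[[0,0.3,0],0.002],[[0,0,0],0],[[0,0,0],0],[[0,0,0],0],[[0,0,0],0]]'; python3 h.py
```

```text
clock: 18.3
eef_pos: [436.5, 28.0, 79.8]
eef_rot: [-2.865, 1.57, 3.133]
wrist_force: [-6.9, 0.4, 4.8]
finger_gap: 19.5
t 18.3 lever 0.33 r 125.0 tool y ang vs tangent -0.001 Ft -1.56 F [-6.9  0.4  4.8] gap 19.5
```

```bash
python3 -m handwheel '[[[0,0.5,-0.3],0.004],[[0,0.4,-0.2],0.003],[[0,0.2,0],0.002],[[0,0,0],0],[[0,0,0],0],[[0,0,0],0],[[0,0,0],0],[[0,0,0],0],[[0,0,0],0],[[0,0,0],0]]'; python3 h.py
```

```text
clock: 19.55
eef_pos: [436.8, 29.1, 79.8]
eef_rot: [2.164, 1.571, 1.872]
wrist_force: [-3.8, -0.9, 2.9]
finger_gap: 19.2
t 19.55 lever 0.3389 r 125.0 tool y ang vs tangent 0.0 Ft -2.01 F [-3.8 -0.9  2.9] gap 19.2
```

```bash
python3 -m handwheel '[[[0,0.5,-0.2],0.004],[[0,0.4,0],0.003],[[0,0.2,0],0.002],[[0,0,0],0],[[0,0,0],0],[[0,0,0],0],[[0,0,0],0],[[0,0,0],0],[[0,0,0],0],[[0,0,0],0]]'; python3 h.py
```

```text
clock: 20.8
eef_pos: [437.0, 30.1, 79.9]
eef_rot: [-0.277, 1.571, -0.579]
wrist_force: [-1.7, -5.1, -0.4]
finger_gap: 19.4
t 20.8 lever 0.347 r 125.0 tool y ang vs tangent -0.001 Ft -5.35 F [-1.7 -5.1 -0.4] gap 19.4
```

```bash
python3 -m handwheel '[[[0,-3,0],-0.024],[[0,-5,0.1],-0.04],[[0,-6,0.1],-0.048],[[0,-6,0.1],-0.048],[[0,-6,0.1],-0.048],[[0,-6,0.1],-0.048],[[0,-5,0.1],-0.04],[[0,-3,0],-0.024],[[0,-1.3,0],-0.01],[[0,-0.5,0],-0.004]]'; python3 h.py
```

```text
clock: 22.05
eef_pos: [431.8, -10.9, 79.9]
eef_rot: [0.262, 1.569, 0.296]
wrist_force: [5.2, 0.7, -5.7]
finger_gap: 19.3
t 22.05 lever 0.0148 r 124.7 tool y ang vs tangent 0.002 Ft 0.53 F [ 5.2  0.7 -5.7] gap 19.3
```

```bash
python3 -m handwheel '[[[0,3,0],0.024],[[0,5,0.1],0.04],[[0,6,0.1],0.048],[[0,6,0.1],0.048],[[0,6,0.1],0.048],[[0,4,0],0.032],[[0,2,0],0.016],[[0,0.5,0],0.004],[[0,0,0],0],[[0,0,0],0]]'; python3 h.py
```

```text
clock: 23.3
eef_pos: [434.7, 21.2, 79.9]
eef_rot: [0.259, 1.569, 0.032]
wrist_force: [5.0, -2.7, -5.6]
finger_gap: 19.7
t 23.3 lever 0.2733 r 125.0 tool y ang vs tangent 0.0 Ft -1.49 F [ 5.  -2.7 -5.6] gap 19.7
```

```bash
python3 -m handwheel '[[[0,2.5,0],0.02],[[0,3,0],0.024],[[0,2,0],0.016],[[0,0.9,0],0.007],[[0,0.3,0],0.003],[[0,0,0],0],[[0,0,0],0],[[0,0,0],0],[[0,0,0],0],[[0,0,0],0]]'; python3 h.py;  python3 -m handwheel '[[[0,-3,0],-0.024],[[0,-5,0.1],-0.04],[[0,-6,0.1],-0.048],[[0,-6,0.1],-0.048],[[0,-6,0.1],-0.048],[[0,-6,0.1],-0.048],[[0,-5,0.1],-0.04],[[0,-3,0],-0.024],[[0,-0.9,0],-0.007],[[0,-0.4,0],-0.003]]'; python3 h.py
```

```text
clock: 24.55
eef_pos: [436.8, 29.5, 79.9]
eef_rot: [0.243, 1.569, -0.054]
wrist_force: [5.2, -3.2, -4.9]
finger_gap: 19.4
t 24.55 lever 0.3419 r 125.1 tool y ang vs tangent -0.001 Ft -1.59 F [ 5.2 -3.2 -4.9] gap 19.4
clock: 25.8
eef_pos: [431.8, -10.9, 79.9]
eef_rot: [0.138, 1.567, 0.171]
wrist_force: [11.4, 2.2, -9.5]
finger_gap: 19.8
t 25.8 lever 0.0147 r 124.7 tool y ang vs tangent 0.002 Ft 1.78 F [11.4  2.2 -9.5] gap 19.8
```

```bash
python3 -m handwheel '[[[0,3,0.3],0.024],[[0,5,0.3],0.04],[[0,6,0.2],0.048],[[0,6,0.2],0.048],[[0,6,0.2],0.048],[[0,4,0],0.032],[[0,2,0],0.016],[[0,0.5,0],0.004],[[0,0,0],0],[[0,0,0],0]]'; python3 h.py
```

```text
clock: 27.05
eef_pos: [434.6, 21.2, 79.9]
eef_rot: [0.3, 1.57, 0.073]
wrist_force: [4.3, -2.4, -4.0]
finger_gap: 19.3
t 27.05 lever 0.2731 r 125.0 tool y ang vs tangent 0.0 Ft -1.39 F [ 4.3 -2.4 -4. ] gap 19.3
```

Still running free (third stroke). I finish it, go back, and start the fourth up to the reading point.

```bash
python3 -m handwheel '[[[0,2.5,0.1],0.02],[[0,3,0.1],0.024],[[0,2,0],0.016],[[0,0.9,0],0.007],[[0,0.3,0],0.003],[[0,0,0],0],[[0,0,0],0],[[0,0,0],0],[[0,0,0],0],[[0,0,0],0]]'; python3 h.py;  python3 -m handwheel '[[[0,-3,0.1],-0.024],[[0,-5,0.2],-0.04],[[0,-6,0.2],-0.048],[[0,-6,0.2],-0.048],[[0,-6,0.2],-0.048],[[0,-6,0.1],-0.048],[[0,-5,0.1],-0.04],[[0,-3,0],-0.024],[[0,-0.9,0],-0.007],[[0,-0.4,0],-0.003]]'; python3 h.py; python3 -m handwheel '[[[0,3,0.1],0.024],[[0,5,0.2],0.04],[[0,6,0.1],0.048],[[0,6,0.1],0.048],[[0,6,0.1],0.048],[[0,4,0],0.032],[[0,2,0],0.016],[[0,0.5,0],0.004],[[0,0,0],0],[[0,0,0],0]]'; python3 h.py
```

```text
clock: 28.3
eef_pos: [436.8, 29.6, 79.9]
eef_rot: [0.056, 1.57, -0.242]
wrist_force: [4.3, -3.5, -3.3]
finger_gap: 19.2
t 28.3 lever 0.3429 r 125.1 tool y ang vs tangent -0.001 Ft -2.13 F [ 4.3 -3.5 -3.3] gap 19.2
clock: 29.55
eef_pos: [431.8, -11.0, 79.9]
eef_rot: [0.469, 1.569, 0.502]
wrist_force: [6.4, 0.8, -6.0]
finger_gap: 19.2
t 29.55 lever 0.0138 r 124.7 tool y ang vs tangent 0.001 Ft 0.61 F [ 6.4  0.8 -6. ] gap 19.2
clock: 30.8
eef_pos: [434.6, 21.1, 79.9]
eef_rot: [0.467, 1.57, 0.239]
wrist_force: [3.9, -2.5, -5.1]
finger_gap: 19.6
t 30.8 lever 0.2723 r 125.0 tool y ang vs tangent -0.001 Ft -1.59 F [ 3.9 -2.5 -5.1] gap 19.6
```

```bash
cat > pad.py <<'E'
from h import *
F=np.c_[CX,CY,[0,0,1]]
import sys
for n in ('side','wrist','top'):
    c=manip.camera(n)
    for t in ('jaw_pad','cream_mount_center'):
        for d in manip.cut_out(t,n)[:1]:
            p=cloud(c,d['region']); q=(p-O)@F; print(n,t,round(d['confidence'],2),np.round(d['centre']),len(q),np.round(np.percentile(q,[5,50,95],axis=0),1).tolist())
    if n=='side': save(c,sys.argv[1],(220,150,380,270),5)
lev()
E
python3 pad.py s1.png
```

```text
side cream_mount_center 0.69 [273. 225.] 90 [[-17.8, 84.9, 21.0], [-6.7, 98.0, 33.8], [8.3, 107.4, 36.2]]
wrist cream_mount_center 0.53 [436. 304.] 334 [[-15.7, 90.9, 14.2], [-14.7, 97.0, 25.4], [-12.3, 105.6, 34.4]]
top cream_mount_center 0.69 [283. 201.] 173 [[-13.6, 84.4, 22.6], [-2.1, 96.8, 33.9], [12.3, 107.3, 37.2]]
t 31.25 lever 0.2721 r 125.0 tool y ang vs tangent -0.001 Ft -1.47 F [ 4.5 -2.6 -4. ] gap 19.6
```

View pics/s1.png

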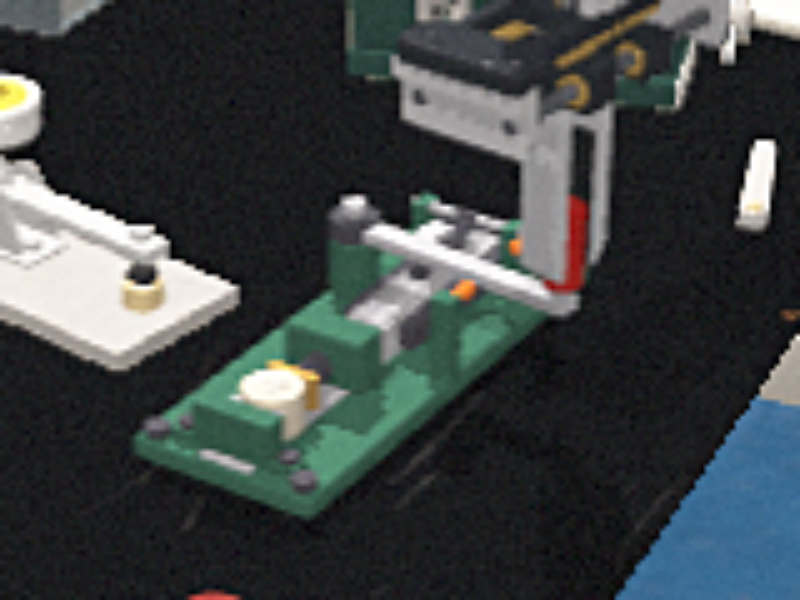

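The side view shows the pad (crop 295,375) touching the mount, which stands upright by the vee at about y = 96.7. It is about to seat, so I continue.

```bash
python3 -m handwheel '[[[0,2.5,0.1],0.02],[[0,3,0.1],0.024],[[0,2,0],0.016],[[0,0.9,0],0.007],[[0,0.3,0],0.003],[[0,0,0],0],[[0,0,0],0],[[0,0,0],0],[[0,0,0],0],[[0,0,0],0]]'; python3 h.py;  python3 -m handwheel '[[[0,-3,0.1],-0.024],[[0,-5,0.2],-0.04],[[0,-6,0.2],-0.048],[[0,-6,0.2],-0.048],[[0,-6,0.2],-0.048],[[0,-6,0.1],-0.048],[[0,-5,0.1],-0.04],[[0,-3,0],-0.024],[[0,-0.9,0],-0.007],[[0,-0.4,0],-0.003]]'; python3 h.py; python3 -m handwheel '[[[0,3,0.1],0.024],[[0,5,0.2],0.04],[[0,6,0.1],0.048],[[0,6,0.1],0.048],[[0,6,0.1],0.048],[[0,4,0],0.032],[[0,2,0],0.016],[[0,0.5,0],0.004],[[0,0,0],0],[[0,0,0],0]]'; python3 h.py
```

```text
clock: 32.5
eef_pos: [436.8, 29.5, 79.9]
eef_rot: [-3.122, 1.571, 2.863]
wrist_force: [-0.6, -4.7, 1.3]
finger_gap: 19.6
t 32.5 lever 0.3417 r 125.0 tool y ang vs tangent -0.002 Ft -4.67 F [-0.6 -4.7  1.3] gap 19.6
clock: 33.75
eef_pos: [431.8, -11.3, 79.8]
eef_rot: [0.446, 1.57, 0.478]
wrist_force: [3.8, 2.2, -3.0]
finger_gap: 19.2
t 33.75 lever 0.0116 r 124.7 tool y ang vs tangent -0.002 Ft 2.1 F [ 3.8  2.2 -3. ] gap 19.2
clock: 35.0
eef_pos: [434.6, 20.7, 79.8]
eef_rot: [-2.119, 1.57, -2.347]
wrist_force: [-0.3, -5.5, -0.5]
finger_gap: 19.4
t 35.0 lever 0.2694 r 125.0 tool y ang vs tangent -0.005 Ft -5.46 F [-0.3 -5.5 -0.5] gap 19.4
```

Rise so far is about 3.9 N, or roughly 13 N of clamping. One more stroke should give about 27 N.

```bash
python3 -m handwheel '[[[0,2.5,0.1],0.02],[[0,3,0.1],0.024],[[0,2,0],0.016],[[0,1.0,0],0.008],[[0,0.5,0],0.004],[[0,0,0],0],[[0,0,0],0],[[0,0,0],0],[[0,0,0],0],[[0,0,0],0]]'; python3 h.py;  python3 -m handwheel '[[[0,-3,0.1],-0.024],[[0,-5,0.2],-0.04],[[0,-6,0.2],-0.048],[[0,-6,0.2],-0.048],[[0,-6,0.2],-0.048],[[0,-6,0.1],-0.048],[[0,-5,0.1],-0.04],[[0,-3,0],-0.024],[[0,-0.9,0],-0.007],[[0,-0.4,0],-0.003]]'; python3 h.py; python3 -m handwheel '[[[0,3,0.1],0.024],[[0,5,0.2],0.04],[[0,6,0.1],0.048],[[0,6,0.1],0.048],[[0,6,0.1],0.048],[[0,4,0],0.032],[[0,2,0],0.016],[[0,0.5,0],0.004],[[0,0,0],0],[[0,0,0],0]]'; python3 h.py
```

```text
clock: 36.25
eef_pos: [436.8, 29.3, 79.8]
eef_rot: [-2.335, 1.569, -2.635]
wrist_force: [-1.6, -6.2, 1.1]
finger_gap: 19.3
t 36.25 lever 0.3406 r 125.0 tool y ang vs tangent -0.006 Ft -6.38 F [-1.6 -6.2  1.1] gap 19.3
clock: 37.5
eef_pos: [431.9, -11.2, 79.8]
eef_rot: [2.494, 1.57, 2.524]
wrist_force: [-1.5, 1.1, 0.7]
finger_gap: 19.2
t 37.5 lever 0.0126 r 124.6 tool y ang vs tangent -0.003 Ft 1.11 F [-1.5  1.1  0.7] gap 19.2
clock: 38.75
eef_pos: [434.6, 20.7, 79.8]
eef_rot: [-2.197, 1.569, -2.428]
wrist_force: [-5.9, -6.3, 4.2]
finger_gap: 19.3
t 38.75 lever 0.2692 r 124.9 tool y ang vs tangent -0.007 Ft -7.47 F [-5.9 -6.3  4.2] gap 19.3
```

```bash
cat > avg.py <<'E'
from h import *
f=[]
for _ in range(8):
    manip.camera('side'); s,M=tool(); f.append(s['wrist_force']@np.c_[M[:,1],M[:,2]])
print(np.mean(f,0),np.std(f,0)); lev()
E
python3 avg.py; python3 -m handwheel '[[[0,2.5,0],0.018],[[0,3,0],0.022],[[0,2,0],0.014],[[0,1.0,0],0.008],[[0,0.5,0],0.002],[[0,0,-0.2],0],[[0,0,-0.2],0],[[0,0,0],0],[[0,0,0],0],[[0,0,0],0]]'; python3 avg.py
```

```text
[-7.54356725 -4.66035571] [0.49371591 0.76959096]
t 39.15 lever 0.2693 r 124.9 tool y ang vs tangent -0.007 Ft -6.78 F [-5.7 -5.6  5.5] gap 19.5
clock: 40.4
eef_pos: [436.8, 29.2, 79.8]
eef_rot: [-1.658, 1.569, -1.953]
wrist_force: [-3.7, -10.1, 3.3]
finger_gap: 19.5
[-10.18695791  -1.10827577] [0.24240305 0.52050616]
t 40.8 lever 0.3397 r 125.0 tool y ang vs tangent -0.001 Ft -10.08 F [-4.6 -9.1  2.6] gap 19.2
```

Rise at the reading point is about 5.9 N (about 20 N left), the low end of right. I go back and read a seventh stroke at 0.26 rad before deciding, since turning back there gains nothing.

```bash
python3 -m handwheel '[[[0,-3,0.1],-0.024],[[0,-5,0.1],-0.04],[[0,-6,0.2],-0.048],[[0,-6,0.2],-0.048],[[0,-6,0.2],-0.048],[[0,-6,0.1],-0.048],[[0,-5,0.1],-0.04],[[0,-3,0],-0.024],[[0,-0.9,0],-0.007],[[0,-0.3,0],-0.003]]'; python3 h.py; python3 -m handwheel '[[[0,3,0.1],0.024],[[0,5,0.1],0.04],[[0,6,0.1],0.048],[[0,6,0.1],0.048],[[0,6,0],0.048],[[0,4,0],0.032],[[0,2,0],0.016],[[0,0.5,-0.2],0.004],[[0,0,-0.2],0],[[0,0,0],0]]'; python3 avg.py
```

```text
clock: 42.05
eef_pos: [431.9, -10.8, 79.8]
eef_rot: [-3.112, 1.571, -3.076]
wrist_force: [-1.3, -1.3, 1.3]
finger_gap: 19.3
t 42.05 lever 0.0152 r 124.6 tool y ang vs tangent 0.005 Ft -1.28 F [-1.3 -1.3  1.3] gap 19.3
clock: 43.3
eef_pos: [434.7, 21.2, 79.9]
eef_rot: [-0.598, 1.569, -0.823]
wrist_force: [0.8, -6.6, -2.0]
finger_gap: 19.2
[-6.30474172  2.57372151] [0.28424772 0.37701378]
t 43.7 lever 0.2731 r 124.9 tool y ang vs tangent 0.002 Ft -6.14 F [ 1.2 -6.6 -1.7] gap 19.2
```

```bash
cat > v.py <<'E'
from h import *
import sys
a=manip.camera('side')['pixels'][165:265,225:355,::-1]; b=manip.camera('wrist')['pixels'][:,:,::-1]
cv2.imwrite('pics/'+sys.argv[1],np.hstack([cv2.resize(a,(390,300)),cv2.resize(b,(400,300))]))
E
python3 v.py m1.png
```

```text
(no output)
```

View pics/m1.png

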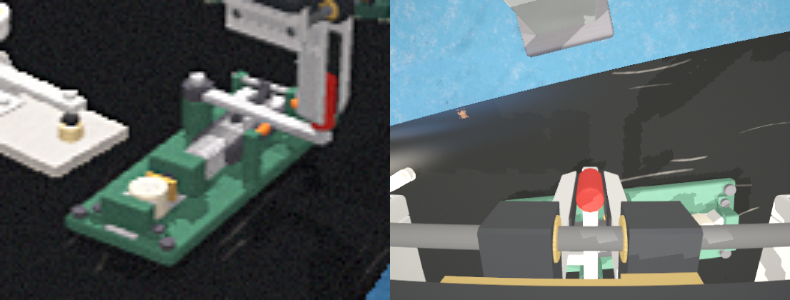

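The side crop shows the mount seated and upright with the pad on it. Torsional friction at the gripped handle may bias my force readings, so I now include the wrist moment.

```bash
cat > avg.py <<'E'
from h import *
f=[]
for _ in range(6):
    manip.camera('side'); s,M=tool(); q=(s['eef_pos']-PIV)/1000; F=s['wrist_force']
    f.append([F@M[:,1],F@M[:,2],s['moment'][2],-(np.cross(q,F)[2]+s['moment'][2])/.125,-np.cross(q,F)[2]/.125])
print('Ft Fr Mz Feff Fxr',np.round(np.mean(f,0),2)); print(np.round(s['moment'],3)); lev()
E
python3 avg.py
```

```text
Ft Fr Mz Feff Fxr [-6.31  2.46 -0.01 -6.25 -6.3 ]
[-1.134 -0.281 -0.018]
t 44.1 lever 0.2732 r 124.9 tool y ang vs tangent 0.002 Ft -6.51 F [ 0.7 -6.8 -1.4] gap 19.0
```

```bash
python3 -m handwheel '[[[0,2.5,0],0.02],[[0,3,0],0.024],[[0,2,-0.1],0.016],[[0,1.0,0],0.008],[[0,0.4,0],0.003],[[0,0.1,0],0.001],[[0,0,0],0],[[0,0,0],0],[[0,0,0],0],[[0,0,0],0]]'; python3 avg.py
```

```text
clock: 45.35
eef_pos: [436.8, 29.4, 79.9]
eef_rot: [-0.862, 1.569, -1.159]
wrist_force: [0.9, -11.7, -1.5]
finger_gap: 19.5
Ft Fr Mz Feff Fxr [-10.8    4.3   -0.02 -10.62 -10.81]
[-1.978 -0.28  -0.064]
t 45.65 lever 0.3419 r 125.0 tool y ang vs tangent -0.001 Ft -10.69 F [  1.4 -11.6  -1.4] gap 19.4
```

```bash
python3 -m handwheel '[[[0,0.5,0.1],0.004],[[0,0.3,0.1],0.002],[[0,0,0],0],[[0,0,0],0],[[0,0,0],0],[[0,0,0],0],[[0,0,0],0],[[0,0,0],0],[[0,0,0],0],[[0,0,0],0]]'; python3 avg.py
```

```text
clock: 46.9
eef_pos: [437.0, 30.1, 79.9]
eef_rot: [-1.127, 1.569, -1.43]
wrist_force: [-2.0, -12.7, 0.6]
finger_gap: 19.5
Ft Fr Mz Feff Fxr [-12.91   2.71  -0.   -12.9  -12.92]
[-2.172  0.089 -0.01 ]
t 47.2 lever 0.3468 r 125.0 tool y ang vs tangent -0.002 Ft -13.55 F [ -0.5 -14.    1.3] gap 19.5
```

```bash
python3 -m handwheel '[[[0,-3,0.1],-0.024],[[0,-5,0],-0.04],[[0,-6,0.1],-0.048],[[0,-6,0.1],-0.048],[[0,-6,0.1],-0.048],[[0,-6,0.1],-0.048],[[0,-5,0.1],-0.04],[[0,-3.3,0],-0.026],[[0,-1.8,0],-0.014],[[0,-0.7,0],-0.006]]'; python3 avg.py
```

```text
clock: 48.45
eef_pos: [431.8, -11.1, 79.9]
eef_rot: [-0.034, 1.569, 0.005]
wrist_force: [5.6, 0.4, -5.0]
finger_gap: 19.2
Ft Fr Mz Feff Fxr [-0.82  6.03 -0.07 -0.19 -0.78]
[ 0.016 -1.052 -0.134]
t 48.75 lever 0.0129 r 124.7 tool y ang vs tangent 0.006 Ft -0.7 F [ 6.2 -0.5 -6. ] gap 19.3
```

```bash
python3 -m handwheel '[[[0,3,0.3],0.022],[[0,5,0.2],0.038],[[0,6,0.1],0.048],[[0,6,0.1],0.048],[[0,6,0.1],0.048],[[0,4,0],0.032],[[0,2,0],0.016],[[0,0.5,0],0.004],[[0,0,0],0],[[0,0,0],0]]'; python3 avg.py
```

```text
clock: 50.0
eef_pos: [434.5, 20.7, 79.9]
eef_rot: [-0.507, 1.569, -0.724]
wrist_force: [4.6, -9.0, -4.8]
finger_gap: 19.6
Ft Fr Mz Feff Fxr [-6.4   6.74 -0.08 -5.74 -6.36]
[-1.256 -0.965 -0.035]
t 50.3 lever 0.2692 r 125.0 tool y ang vs tangent 0.006 Ft -6.37 F [ 5.2 -7.7 -4.8] gap 19.4
```

```bash
sed -i 's/range(6)/range(3)/' avg.py; python3 -m handwheel '[[[0,0.2,0.1],0.001],[[0,0.2,0.1],0.001],[[0,0.2,0.1],0.001],[[0,0.2,0],0.001],[[0,0.2,0],0.001],[[0,0.2,0],0.001],[[0,0.2,0],0.001],[[0,0.2,0],0.001],[[0,0.2,0],0.001],[[0,0.2,0],0.001]]'; python3 avg.py
```

```text
clock: 51.55
eef_pos: [434.9, 22.3, 79.9]
eef_rot: [-1.055, 1.569, -1.282]
wrist_force: [1.4, -10.3, -1.9]
finger_gap: 19.4
Ft Fr Mz Feff Fxr [-9.81  3.68 -0.14 -8.67 -9.77]
[-1.676 -0.412 -0.147]
t 51.7 lever 0.2829 r 125.0 tool y ang vs tangent 0.01 Ft -9.8 F [  0.4 -10.1  -1.8] gap 19.5
```

Read while moving, the force is about 9 N (rise 7–8 N), which is right. I complete this stroke with a firm but light touch on the buffer.

```bash
python3 -m handwheel '[[[0,2,0],0.018],[[0,2.5,0],0.022],[[0,2,0],0.018],[[0,1.3,0],0.011],[[0,0.7,0],0.006],[[0,0.3,0],0.002],[[0,0.2,0],0],[[0,0.2,0],0],[[0,0.1,0],0],[[0,0,0],0]]'; python3 avg.py
```

```text
clock: 52.95
eef_pos: [437.2, 30.7, 79.9]
eef_rot: [-1.272, 1.568, -1.576]
wrist_force: [0.2, -17.2, 0.1]
finger_gap: 19.6
Ft Fr Mz Feff Fxr [-16.62   5.2   -0.04 -16.32 -16.62]
[-2.915 -0.164 -0.063]
t 53.1 lever 0.3517 r 125.1 tool y ang vs tangent 0.002 Ft -16.26 F [  0.1 -17.1  -0.9] gap 19.6
```

```bash
python3 -m handwheel '[[[0,-4,0.1],-0.03],[[0,-5,0.1],-0.04],[[0,-6,0.1],-0.048],[[0,-6,0.1],-0.048],[[0,-6,0.1],-0.048],[[0,-6,0.1],-0.048],[[0,-5,0.1],-0.04],[[0,-3,0],-0.026],[[0,-1.3,0],-0.011],[[0,-0.6,0],-0.005]]'; python3 avg.py;  python3 -m handwheel '[[[0,4,0.3],0.032],[[0,6,0.2],0.048],[[0,7,0.1],0.056],[[0,7,0.1],0.056],[[0,5,0],0.04],[[0,2.5,0],0.02],[[0,0.6,0],0.005],[[0,0.4,0],0.003],[[0,0.4,0],0.003],[[0,0.4,0],0.003]]'; python3 avg.py
```

```text
clock: 54.35
eef_pos: [431.8, -10.2, 79.9]
eef_rot: [-0.043, 1.569, -0.003]
wrist_force: [5.3, -1.3, -5.1]
finger_gap: 19.2
Ft Fr Mz Feff Fxr [-1.64  5.05 -0.19 -0.06 -1.57]
[-0.083 -0.933 -0.211]
t 54.5 lever 0.0202 r 124.7 tool y ang vs tangent 0.014 Ft -1.99 F [ 5.1 -1.8 -4.9] gap 19.1
clock: 55.75
eef_pos: [434.8, 22.1, 79.9]
eef_rot: [-0.674, 1.569, -0.9]
wrist_force: [5.2, -10.6, -4.1]
finger_gap: 19.7
Ft Fr Mz Feff Fxr [-8.63  7.26 -0.14 -7.47 -8.57]
[-1.696 -0.958 -0.124]
t 55.9 lever 0.2811 r 125.0 tool y ang vs tangent 0.009 Ft -8.73 F [  4.8 -10.1  -5.9] gap 19.3
```

```bash
python3 -m handwheel '[[[0,2,0],0.014],[[0,2.5,-0.1],0.018],[[0,2,-0.1],0.016],[[0,1.3,0],0.009],[[0,0.7,0],0.006],[[0,0.4,0],0.002],[[0,0.3,0],0],[[0,0.2,0],0],[[0,0,0],0],[[0,-1,0],0]]'; python3 h.py; python3 -m handwheel '[[[0,-4,0.1],-0.03],[[0,-6,0.1],-0.048],[[0,-7,0.1],-0.056],[[0,-7,0.1],-0.056],[[0,-7,0.1],-0.056],[[0,-6,0.1],-0.048],[[0,-3,0.1],-0.027],[[0,-1.3,0],-0.012],[[0,-0.5,0],-0.005],[[0,-0.3,0],-0.002]]'; python3 avg.py
```

```text
clock: 57.15
eef_pos: [436.9, 29.9, 79.9]
eef_rot: [-0.627, 1.568, -0.919]
wrist_force: [7.1, -11.9, -6.1]
finger_gap: 19.1
t 57.15 lever 0.3449 r 125.1 tool y ang vs tangent 0.008 Ft -9.37 F [  7.1 -11.9  -6.1] gap 19.1
clock: 58.4
eef_pos: [431.8, -10.5, 79.9]
eef_rot: [-0.088, 1.568, -0.04]
wrist_force: [10.1, -0.5, -8.8]
finger_gap: 19.4
Ft Fr Mz Feff Fxr [-1.86  9.35 -0.26  0.42 -1.67]
[-0.184 -1.791 -0.26 ]
t 58.55 lever 0.018 r 124.7 tool y ang vs tangent 0.021 Ft -2.04 F [10.  -1.6 -9.3] gap 19.3
```

```bash
python3 -m handwheel '[[[0,-0.5,0.2],0.006],[[0,-0.5,0.2],0.006],[[0,-0.4,0.1],0.006],[[0,-0.3,0],0],[[0,-0.2,0],0],[[0,-0.2,0],0],[[0,0,0],0],[[0,0,0],0],[[0,0,0],0],[[0,0,0],0]]'; python3 h.py
```

```text
clock: 59.8
eef_pos: [431.9, -12.1, 79.9]
eef_rot: [0.299, 1.569, 0.33]
wrist_force: [5.5, 3.0, -3.1]
finger_gap: 19.2
t 59.8 lever 0.005 r 124.6 tool y ang vs tangent -0.01 Ft 2.8 F [ 5.5  3.  -3.1] gap 19.2
```

```bash
python3 -m handwheel '[[[0,4,0.2],0.032],[[0,6,0.1],0.048],[[0,7,0.1],0.056],[[0,7,0.1],0.056],[[0,5,0],0.04],[[0,2.5,0],0.02],[[0,0.6,0],0.005],[[0,0.4,0],0.003],[[0,0.4,0],0.003],[[0,0.4,0],0.003]]'; python3 h.py
```

```text
clock: 61.05
eef_pos: [434.4, 19.7, 79.9]
eef_rot: [-1.387, 1.569, -1.622]
wrist_force: [-0.4, -11.7, -0.1]
finger_gap: 19.3
t 61.05 lever 0.2615 r 124.9 tool y ang vs tangent -0.019 Ft -11.49 F [ -0.4 -11.7  -0.1] gap 19.3
```

Touching the back buffer let the pawl take the next tooth: 11.5 N now, a rise of about 10 N, so completing it leaves about 33 N. I complete, relax back, and release.

```bash
python3 -m handwheel '[[[0,2.5,0],0.024],[[0,3,0],0.028],[[0,2.5,0],0.022],[[0,1.6,0],0.014],[[0,0.8,0],0.007],[[0,0.5,0],0.002],[[0,0.3,0],0],[[0,0.2,0],0],[[0,0.1,0],0],[[0,0,0],0]]'; python3 h.py
```

```text
clock: 62.3
eef_pos: [437.2, 30.4, 79.9]
eef_rot: [-1.667, 1.568, -1.998]
wrist_force: [-4.4, -15.5, 3.3]
finger_gap: 19.5
t 62.3 lever 0.3501 r 125.0 tool y ang vs tangent -0.027 Ft -16.11 F [ -4.4 -15.5   3.3] gap 19.5
```

```bash
python3 -m handwheel '[[[0,-3,0],-0.02],[[0,-4,0],-0.03],[[0,-4,0],-0.03],[[0,-4,0],-0.03],[[0,-3,0],-0.02],[[0,-2,0],-0.01],[[0,0,0],0],[[0,0,0],0],[[0,0,0],0],[[0,0,0],0]]' && python3 h.py && python3 -m handwheel '[[[0,0,0],0],[[0,0,0],0],[[0,0,0],0],[[0,0,0],0],[[-10,0,0],0],[[-30,0,0],0],[[-30,0,0],0],[[-20,0,0],0],[[0,0,0],0],[[0,0,0],0]]' 110; python3 pad.py s2.png
```

```text
clock: 63.55
eef_pos: [433.1, 12.7, 79.9]
eef_rot: [0.241, 1.569, 0.049]
wrist_force: [8.1, 2.3, -8.1]
finger_gap: 19.6
t 63.55 lever 0.204 r 124.9 tool y ang vs tangent -0.033 Ft 3.79 F [ 8.1  2.3 -8.1] gap 19.6
clock: 64.8
eef_pos: [431.9, 12.3, 169.3]
eef_rot: [-3.026, 1.57, 3.067]
wrist_force: [-0.5, -0.2, 0.9]
finger_gap: 53.6
side cream_mount_center 0.68 [300. 219.] 2589 [[-89.1, -77.2, 5.2], [-21.5, 5.9, 23.0], [39.1, 136.3, 71.3]]
wrist jaw_pad 0.43 [317. 283.] 1989 [[-22.2, -64.8, 21.7], [-6.9, 4.8, 30.0], [7.5, 76.8, 41.6]]
wrist cream_mount_center 0.96 [401. 271.] 445 [[-15.6, 85.3, 16.2], [-11.4, 95.1, 33.5], [-4.2, 107.3, 35.2]]
top cream_mount_center 0.69 [282. 201.] 199 [[-13.9, 82.3, 14.2], [-1.8, 94.8, 33.3], [13.1, 107.3, 37.6]]
t 65.25 lever 0.1993 r 125.7 tool y ang vs tangent -0.038 Ft -0.15 F [ 0.1 -0.2  0.4] gap 53.4
```

View pics/s2.png

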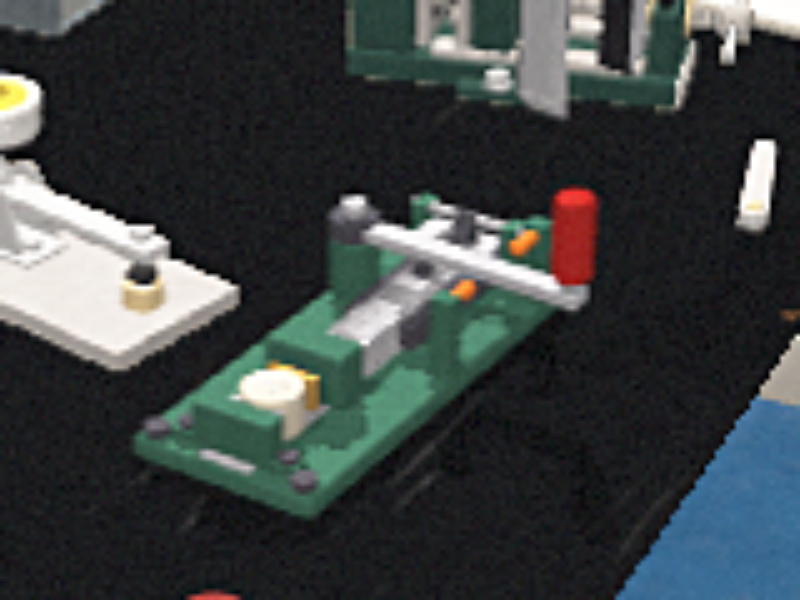

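The side view shows the gripper clear, the mount upright in the vee (crop 275,400) and the pad on it. The carriage is about 12 mm closer to the pad than at first contact, which fits about 29 N. I hand it in.

```bash
python3 -c "
from cell import manip
print(manip.read_state()['clock'],manip.sign_off())"
```

```text
the job is handed in; nothing more can be done
65.25 None
```

I stood the cream mount on the bed about 5 mm short of the seat. I then pumped the lever until the jaw held it, let go, lifted clear and handed in at 65.3 s of the allowed 72 s.

**Clamping force:** it was not measured directly. My estimates are:
- **Lever force:** the last stroke read 11.5 N at the handle against about 1.6 N free. That rise of about 10 N points to roughly 33 N left on the mount.
- **Carriage position:** in the side pictures the carriage moved very roughly 12 mm after first contact, which points to about 29 N.

**Checks that disagreed:**
- Strokes 6 to 9 gained no teeth, most likely because they turned back slightly short of the back buffer. A light touch there (2.8 N) let the last stroke gain.
- Readings taken at rest came out 2–3 N lower than moving ones, so the clamping estimate is good to about ±5 N.
- The cut-outs put the mount at y = 95 to 97 in the clamp frame, against my estimate of 96 for the seat.
- In the last side picture the network's cut-out of the mount took in most of the clamp, so I judged that picture by eye. It shows the mount upright in the vee and the gripper clear.

**Limits:**
- **Buffers:** the highest force on the handle was about 17 N, of which I put about 7 N on the front buffer (limit about 25 N).
- **Other mounts:** I never went near the red and black mounts, but did not measure them again at the end.

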